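# Tilt a culture flask to the angle stop in front of the opened lamp port

### The arm

A 6-joint arm with a two-finger parallel gripper is mounted at the origin on the work surface. World frame = base frame: x ahead of the robot, y to its left, z up, the work surface at z = 0. Lengths are in mm, angles in rad, forces in N, time in s.
With the tool pointing down it reaches from about 375 to 825 mm from the base axis. Payload 5.5 kg.
Tool frame: the origin (TCP) lies at the centre of the arm's flange, where the gripper is bolted on; the fingertips stand 173 mm ahead of it and the grasp point (between the pads) lies 155 mm ahead of it (arm.grasp_offset is the distance from the TCP to the grasp point, in mm); z points along the fingers, y is the line along which they close (so a half turn about z gives the same grasp; the last joint's range is limited). The gripper opens to 85 mm and grips with 20 to 120 N. Pads are 22 mm wide; open, the fingers measure 114 mm over their backs; the gripper's body (76 mm by 85 mm) begins 54 mm behind the grasp point. The pads swing forward as they close: fully open they stand 13 mm farther back than shut.
Start: joints at [1.32, 0.314, -0.047, 1.21, 0, 1.571], TCP at [148.904, 581.225, 404.699] pointing down, gripper open.
Joint ranges: [-2.67, 2.67], [-0.69, 1.73], [-1.03, 1.25], [-2.08, 2.16], [-1.42, 1.45], [-3.14, 3.14]. Speed limits (rad/s): [2.39, 2.39, 3.01, 3.14, 3.14, 3.14].

### API

Orientations are given as a rotation vector (axis times angle).
In Python, from bench import observe, vision, workorder, search_frame, arm gives the robot as it stands.
- The arm moves only by the tool carry_out, never from a script. Its argument "series" is a list of rows, each a list of 2 entries, a list of its own where there are three numbers: the shift along the world's x, y, z in m, then the turn about the world's z in rad. In form: [[[x, y, z], spin], ...]. A call has 1 to 5 rows; each row is the pose to reach, as a shift and turn from the pose commanded when the call began; what a row does not reach only later rows make up. A row lasts 1/8 s, in which the tool goes at most 62.5 mm and 10.7 degrees, less where a joint would pass 70% of its speed; a pose out of reach is approached as far as the arm can. A call with a gripper value outside its range is refused whole. "fingers" is the finger opening in m, from 0 to 0.0854, set as the call begins (left out, the last holds). The fingers move at their own pace and stop on an object; the grip force is fixed at half the most. Time passes only in rows, so rows that repeat a pose let the fingers close. It gives the time, the measured TCP pose, the force, the opening and the grip force at its end, in the units of the state.
- observe(): the state, without advancing time (a new reading comes with each control period).
- vision.camera(name): name is "scene" or "top" or "wrist"; returns a dict with "color" (420x560x3 uint8, red, green, blue), "z_map" (420x560 float32, mm along the optical axis (not along the pixel's ray), 0 where there is no reading), "intrinsics" (3x3 intrinsics, pixels), "k1" (the pictures are not rectified: a ray, as slopes to the right and down, at radius r is drawn at 1 + k1 r^2 times it, then the intrinsics apply), "pose" (4x4, takes a point from camera to world coordinates); the wrist camera has in their place "mount" (4x4, takes a point from camera to tool coordinates, whose origin is the TCP and whose axes are the flange's). Camera axes: x right, y down, z forward; pixel columns grow to the right and rows downward; lengths in mm; the calibration is good to about 2 mm. A picture is of the moment at which its call begins: read the wrist's pose just before it.
- workorder.job_done(): hands the job in; it is judged then, once.
Trained networks look in the newest picture that a camera, given by its name, has taken for a name from the list of things; names that differ only in an ending like _2 or _b are one class to them, and where a whole thing is asked for, a point or a joint stands for the part that bears it (a point fixed in the world has none). Each returns a list of dicts, best first, with "score" (0 to 1); they miss things now and then, are a little off and sometimes report something else, mostly with a low value. They report only what shows in the picture. A call takes as long as a camera call. They do not tell look-alikes from the thing itself.
- search_frame(camera, thing): "box" ([left, top, right, bottom] in pixels, round what is visible of it).
The state is a dict: "t": time; "q": joint angles; "dq": joint speeds; "effort": joint torques, N m; "ee_pos": TCP position; "orientation": TCP orientation; "force": force on the tool from outside, world axes, zero at the start; "wrist_torque": the same for the moment, N m; "opening": opening from 0.0 (shut) to 1.0 (fully open); "gripper_force": force on a finger pad.
Only numpy, scipy, OpenCV 4.12 (cv2) and the standard library are available. Lean on these libraries where they do the work, as an engineer would, in place of code of your own. Each camera call takes 0.05 s, during which the arm holds its last target. There are 200 camera calls.

### The job

Check the culture flask against the light: first slide the lamp's shutter plate to its next stop, where it clicks in and the large window is in front of the port, and leave it there. Then lift the flask's cradle by its handle bar until the cradle's side lug has pushed the sprung button of the angle stop well in, roughly half-way but never to the bottom; keep it there for a good two seconds, then lower the cradle gently, without letting it drop, until it lies fully level again. Keep the flask seated in the cradle and leave the bottle, the beaker and the wrench alone.

Things in the scene. Friction and masses are not known exactly. Their poses are not given: they have to be found in the camera images.
- station: Fixed tilt stand, white base plate 210 x 200 x 12 mm; origin on the table. Its x axis points from the cradle's handle to its hinge (roughly away from the robot), z up. On its -y side a clamped aluminium angle-stop arm carries a round-ended sprung button above the cradle's side lug, and a thin steel guide arc stands at y = -96 mm, up to 225 mm high.
- cradle_hinge (a point): Point on the cradle's hinge axis, in mid-width; the axis runs along the stand's y at x = 100 mm, z = 55 mm in the stand's frame.
- cradle (a joint): Tilt of the aluminium cradle tray (141 x 92 mm, walls 22 mm) in rad: 0 level, at rest; grows as the handle end is lifted; it falls back if let go. Its side lug meets the stop's button somewhere between 28 and 50 degrees, differently at every start; that angle is not reported.
- cradle_handle (a point): Middle of the handle bar: round steel, 12 mm thick, along the stand's y, free over 80 mm between two side arms; level, it is 250 mm from the hinge axis (stand's -x) and 20 mm above it, 75 mm over the table; 65 mm free between bar and flask cap. The bar turns freely in the arms, so fingers that pinch it from above need not tilt with the cradle. Lifting takes 1 to 4 N there.
- stop_button (a joint): How far the stop's sprung button is pushed in, in m: 0 free, 0.014 bottomed (hard). It sits 130 mm from the hinge axis and resists with 10 N at first touch plus 0.9 N per mm. At the handle about half is felt: a sudden rise of 5 N, growing to 11 N more at the bottom. 1 mm of button is about 1.9 mm at the handle.
- flask: Closed, clear plastic culture flask lying flat and loose in the cradle, body 125 x 80 x 36 mm, then a neck and white screw cap (33 mm diameter) towards the handle, 172 mm long overall. Origin: centre of the underside of its body; the neck points to its -x; z up. About 0.25 kg.
- cradle_seat (a point): Point on the cradle's floor where the flask's origin lies when it is seated.
- lamp: Fixed grey lamp house, 240 x 100 x 110 mm (x, y, z). Origin: centre of its underside. Its port (48 mm) is on its -y face, facing the tilt stand, 70 mm up; the shutter plate runs along that face.
- shutter (a joint): Travel of the shutter plate in m along the lamp's -x (roughly towards the robot): 0 at its first stop (blank part over the port), 0.045 at its next (36 mm window over the port), 0.090 at its last (16 mm window). A sprung pin holds it at each; leaving or entering a stop takes about 6 N, with a click, and it centres itself within about 1 mm.
- shutter_tab (a point): Grip point of the upright black tab on the shutter plate, 30 mm along the lamp's x, 14 mm along its y; the tab reaches from 124 to 176 mm over the table, this point is at 155 mm and moves with the plate. The lamp's top is at 110 mm; 80 mm beyond the tab (lamp +x) stands the index pin's bracket, its knob up to 190 mm high.
- latch (a joint): Lift of the sprung index pin above the shutter plate in m: about 0 to 0.001 in a stop or between stops, about 0.003 while riding over a ridge.
- bottle: Bystander: glass bottle with red cap, 84 mm diameter, 170 mm tall; origin at the centre of its underside.
- beaker: Bystander: glass beaker, 84 mm diameter, 100 mm tall; origin at the centre of its underside.
- wrench: Bystander: steel wrench 170 mm long, lying along its x axis; origin under its middle.
Mind the look-alikes: they are no part of the job. What is meant by the flask is not blue, and is the smaller of those in its own colour.

How it is judged (in metres and radians):
On the way, in this order (a step that is already met when the one before it is completed fails the run):
1. the shutter has clicked into its next stop (value of joint shutter between 0.0415 and 0.0485 m), for 0.3 s.
2. the cradle is tilted up with the stop's button at least 3.5 mm in, for 2 s, shutter still at its stop (all of step 1 and value of joint stop_button above 0.0035 m and value of joint cradle above 0.4 rad and distance between flask and cradle_seat below 0.012 m), for 2 s.
3. the cradle is level again, flask seated (value of joint cradle below 0.03 rad and distance between flask and cradle_seat below 0.012 m), for 0.3 s.
At the end, for the whole second after the job is handed in: Shutter at its 45 mm stop (within 3.5 mm), cradle level (within 0.03 rad) and at rest, flask seated in it (within 12 mm), after the cradle was held for 2 s with the stop's button at least 3.5 mm in (all of step 1 and all of step 3 and linear speed of flask below 0.02 m/s); the robot touches nothing.
It fails at once if the stop's button is driven to the bottom (13.3 mm or more of 14) (value of joint stop_button above 0.0133 m).
It fails at once if the cradle is dropped (falls faster than 1.6 rad/s) (velocity of joint cradle below -1.6 rad/s).
It fails at once if the flask leaves its seat by more than 30 mm (distance between flask and cradle_seat above 0.03 m).
It fails at once if the bottle, the beaker or the wrench is moved by more than 20 mm (distance of any of bottle, beaker, wrench from where it was at the start of the episode above 0.02 m).
It also fails if it takes over 72 s, if anything falls off the work surface, if the arm or the gripper's body presses on something with over 40 N, if the wrist force passes 120 N, or if a joint passes its speed limit or range.

## Working session

There is one attempt and no reset: what is moved stays moved. The work goes in short steps, Python scripts to look and compute and a tool call to move; the robot and the scene stay as the last step left them, time stands still between calls to the robot, and variables do not carry over. Pictures are saved under pics/ and viewed, at most 10 in all, crops included, and the job is handed in when it is done.

Besides the shell and the picture viewer there is one more tool, called after "Request:" as name(argument=value, ...), one argument or row to a line, values as JSON. carry_out: Moves the arm, as the interface text tells. Its arguments: {"type":"object","properties":{"series":{"type":"array","items":{"type":"array"}},"fingers":{"type":"number"}},"required":["series"]}

```bash
mkdir -p pics; cat > h.py <<'E'
import numpy as np, cv2
from scipy.spatial.transform import Rotation as R
from bench import observe, vision, workorder, search_frame, arm
def cam(n):
    s=observe(); c=vision.camera(n)
    if n=="wrist":
        T=np.eye(4);T[:3,:3]=R.from_rotvec(s["orientation"]).as_matrix();T[:3,3]=s["ee_pos"]
        c["pose"]=T@np.array(c["mount"])
    return c
def cloud(c):
    K=np.array(c["intrinsics"]);z=c["z_map"];h,w=z.shape
    u,v=np.meshgrid(np.arange(w),np.arange(h))
    p=np.stack([u,v],-1).reshape(-1,1,2).astype(np.float64)
    n=cv2.undistortPoints(p,K,np.array([c["k1"],0,0,0.])).reshape(h,w,2)
    P=np.dstack([n*z[...,None],z]);T=np.array(c["pose"])
    W=P@T[:3,:3].T+T[:3,3]; W[z==0]=np.nan
    return W
def save(c,f,s=1): cv2.imwrite(f,cv2.resize(c["color"][...,::-1],None,fx=s,fy=s))
E
python3 - <<'E'
from h import *
print(observe())
for n in("scene","top"):
    c=cam(n);save(c,f"pics/{n}.png",1.4);np.save(n,cloud(c))
    for t in("station","flask","cradle","lamp","shutter","shutter_tab","cradle_handle","stop_button","bottle","beaker","wrench"):
        print(n,t,[(round(d["score"],2),np.round(d["box"]).tolist()) for d in search_frame(n,t)[:3]])
E
```

```text
{'t': 0.0, 'q': array([ 1.32000701e+00,  3.14240189e-01, -4.80812442e-02,  1.21018875e+00,
        3.87024743e-06,  1.57078213e+00]), 'dq': array([ 1.27140969e-06,  1.36684738e-03, -5.39973378e-04, -2.55807546e-04,
       -1.32926779e-03,  1.10351029e-03]), 'effort': array([-3.17320017e-03, -5.39585102e+01,  3.39755809e+01,  1.90951925e-02,
        1.45301073e-05,  8.39940299e-06]), 'ee_pos': array([148.83134266, 580.95989161, 403.82486276]), 'orientation': array([-3.92857832e-01, -3.11671126e+00,  2.67003904e-03]), 'force': array([0.46194179, 0.35848546, 0.58283811]), 'wrist_torque': array([ 0.02284649, -0.01368895, -0.00505656]), 'gripper_force': 0.0, 'opening': 0.9992990098223454}
scene station [(0.78, [195.0, 233.0, 307.0, 375.0]), (0.67, [352.0, 167.0, 414.0, 256.0])]
scene flask [(0.96, [287.0, 231.0, 354.0, 284.0]), (0.9, [226.0, 258.0, 281.0, 326.0]), (0.62, [125.0, 181.0, 182.0, 253.0])]
scene cradle [(0.68, [201.0, 231.0, 286.0, 331.0])]
scene lamp [(0.85, [336.0, 149.0, 431.0, 253.0])]
scene shutter [(0.7, [349.0, 167.0, 416.0, 255.0])]
scene shutter_tab [(0.88, [353.0, 16
[... 196 characters left out ...]
208.0])]
scene wrench [(0.71, [376.0, 144.0, 416.0, 184.0])]
top station [(0.66, [307.0, 128.0, 378.0, 218.0])]
top flask [(0.95, [317.0, 141.0, 348.0, 195.0]), (0.72, [343.0, 235.0, 380.0, 312.0])]
top cradle [(0.64, [319.0, 137.0, 357.0, 216.0])]
top lamp [(0.6, [177.0, 134.0, 222.0, 227.0])]
top shutter [(0.82, [209.0, 134.0, 213.0, 203.0])]
top shutter_tab [(0.51, [207.0, 133.0, 219.0, 196.0])]
top cradle_handle [(0.61, [319.0, 140.0, 358.0, 219.0])]
top stop_button [(0.64, [323.0, 138.0, 358.0, 218.0])]
top bottle [(0.75, [393.0, 150.0, 426.0, 177.0])]
top beaker [(0.93, [125.0, 155.0, 158.0, 183.0]), (0.5, [154.0, 203.0, 163.0, 246.0])]
top wrench [(0.54, [155.0, 199.0, 165.0, 245.0])]
```

View pics/scene.png

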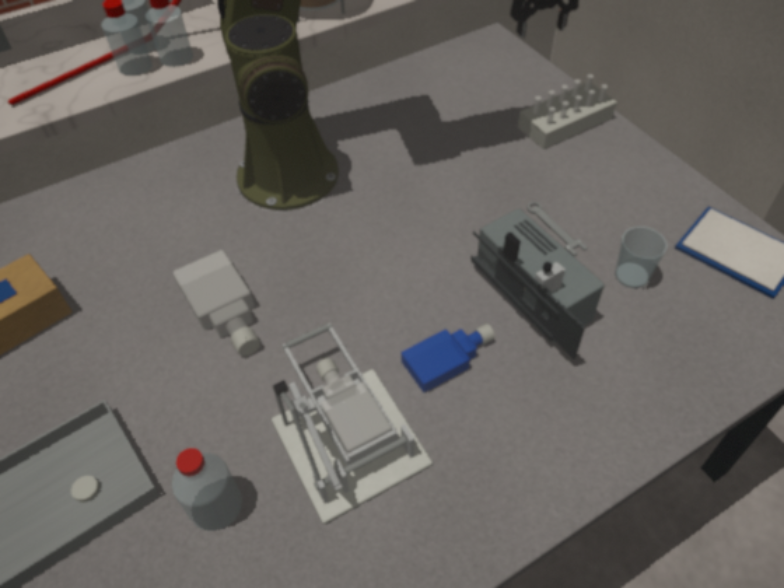

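View pics/top.png

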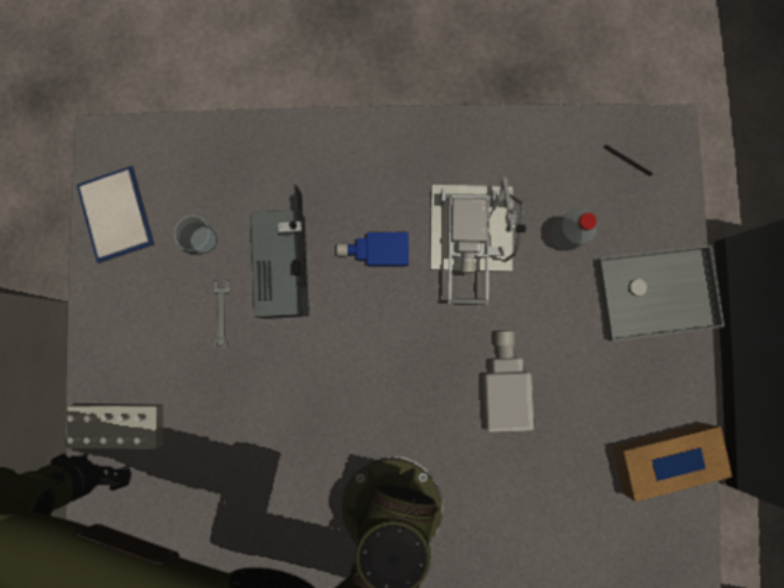

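The scene view shows the stand with the clear flask at about (350,420) and the lamp with its black tab at (512,245). In the top view the tab is at (296,268) and the handle bar at (467,302). The blue flask and the larger clear one are decoys.

```bash
python3 - <<'E'
from h import *
T=np.load("top.npy");S=np.load("scene.npy")
print("corner",T[134,309],T[195,312],T[190,365])
def sel(W,box,lo,hi):
    l,t,r,b=box;P=W[t:b,l:r].reshape(-1,3);return P[(P[:,2]>lo)&(P[:,2]<hi)]
def rep(n,P):
    if len(P)<4: print(n,len(P),P);return
    r=cv2.minAreaRect(P[:,:2].astype(np.float32));print(n,len(P),P.mean(0).round(1),"med",np.median(P,0).round(1),"rect",np.round(r[0],1),np.round(r[1],1),round(r[2],1), P.min(0).round(),P.max(0).round())
for nm,W,b in(("T",T,(175,130,222,232)),("S",S,(336,145,435,256))):
    rep(nm+"lamptop",sel(W,b,100,118)); 
    rep(nm+"high",sel(W,b,140,200))
    P=sel(W,b,128,200); print(P[::max(1,len(P)//25)].round().tolist())
for nm,W,b in(("T",T,(300,190,365,222)),("S",S,(195,228,265,275))):
    P=sel(W,b,50,100);rep(nm+"handle",P);print(P[::max(1,len(P)//40)].round().tolist())
rep("Tbase",sel(T,(300,125,372,200),6,18));rep("Sbase",sel(S,(190,230,310,378),6,18))
E
```

```text
corner [ 765.3754471  -113.77568559   15.12451755] [ 557.13697814 -119.8269295    -1.0324289 ] [ 569.59602356 -299.03204824   11.70954572]
Tlamptop 2324 [571.2 256.2 110.5] med [569.1 258.4 110.6] rect [601.  253.1] [291.1 116.7] 2.0 [456. 190. 100.] [748. 312. 118.]
Thigh 192 [614.9 209.2 168. ] med [639.4 204.5 166.3] rect [599.8 213.8] [115.2  50.7] 1.7 [543. 190. 140.] [658. 241. 192.]
[[745.0, 208.0, 131.0], [696.0, 205.0, 132.0], [654.0, 200.0, 184.0], [656.0, 231.0, 160.0], [650.0, 202.0, 188.0], [652.0, 234.0, 164.0], [647.0, 205.0, 189.0], [650.0, 238.0, 159.0], [644.0, 208.0, 188.0], [646.0, 237.0, 162.0], [642.0, 209.0, 182.0], [643.0, 237.0, 162.0], [642.0, 212.0, 164.0], [641.0, 238.0, 159.0], [638.0, 211.0, 169.0], [638.0, 238.0, 156.0], [638.0, 214.0, 153.0], [637.0, 234.0, 146.0], [637.0, 236.0, 131.0], [582.0, 199.0, 128.0], [572.0, 195.0, 157.0], [564.0, 208.0, 173.0], [560.0, 204.0, 176.0], [557.0, 201.0, 177.0], [554.0, 195.0, 176.0], [555.0, 194.0, 146.0], [546.0, 202.0, 172.0], [543.0, 197.0, 168.0]]
Slamptop 2582 [589.8 252.3 108.3] med [587.5 256.6 108.2] rect
[... 2624 characters left out ...]
.0, 68.0], [581.0, -146.0, 65.0], [577.0, -180.0, 84.0], [577.0, -192.0, 90.0], [565.0, -201.0, 76.0], [594.0, -145.0, 67.0], [584.0, -179.0, 79.0], [577.0, -199.0, 83.0], [597.0, -149.0, 66.0], [587.0, -185.0, 80.0], [610.0, -142.0, 74.0], [601.0, -176.0, 87.0], [561.0, -229.0, 73.0], [609.0, -170.0, 88.0], [594.0, -194.0, 85.0], [599.0, -149.0, 51.0], [605.0, -184.0, 87.0], [624.0, -142.0, 77.0], [616.0, -174.0, 89.0]]
Tbase 1666 [ 661.1 -198.9   12.1] med [ 654.6 -199.9   12. ] rect [ 669.5 -202.2] [242.9 257.1] 88.8 [ 540. -326.    6.] [799. -79.  18.]
Sbase 3365 [ 698.9 -215.1   10.4] med [ 725.5 -233.    10.3] rect [ 672.4 -194.4] [324.6 231.9] 80.7 [ 545. -362.    6.] [778. -27.  18.]
```

Request:
carry_out(
  series=[
    [[0.04, -0.037, 0], -0.15],
    [[0.08, -0.074, 0], -0.3],
    [[0.12, -0.111, 0], -0.45],
    [[0.16, -0.148, 0], -0.6],
    [[0.2, -0.185, 0], -0.75],
  ],
  fingers=0.085,
)

```text
t: 1.82
ee_pos: [350.0, 394.9, 404.9]
orientation: [1.514, 2.753, 0.001]
force: [0.5, 0.7, 0.4]
opening: 0.997
gripper_force: 0.0
```

Request:
carry_out(
  series=[
    [[0.04, -0.037, 0], -0.15],
    [[0.08, -0.074, 0], -0.3],
    [[0.12, -0.111, 0], -0.45],
    [[0.16, -0.148, 0], -0.57],
    [[0.209, -0.195, 0], -0.57],
  ],
)

```text
t: 2.45
ee_pos: [555.1, 203.8, 404.9]
orientation: [-2.222, -2.221, -0.001]
force: [0.7, -0.1, -0.1]
opening: 0.994
gripper_force: 0.0
```

Request:
carry_out(
  series=[
    [[0, 0, 0], 0],
    [[0, 0, 0], 0],
  ],
)

```text
t: 2.7
ee_pos: [553.9, 204.8, 404.5]
orientation: [-2.222, -2.22, 0.001]
force: [0.3, -0.8, -0.5]
opening: 0.993
gripper_force: 0.0
```

```bash
python3 - <<'E'
from h import *
s=observe();print(s["t"],s["ee_pos"],s["orientation"],s["q"])
c=cam("wrist");save(c,"pics/w1.png",1.2);W=cloud(c);np.save("w1",W)
P=W.reshape(-1,3);m=(P[:,2]>135)&(P[:,2]<185)&(P[:,0]<610)&(P[:,0]>510)&(P[:,1]>170)&(P[:,1]<230);Q=P[m]
print(len(Q))
if len(Q)>5:
    print(Q.min(0),Q.max(0),cv2.minAreaRect(Q[Q[:,2]>168][:,:2].astype(np.float32)))
    v,u=np.where(m.reshape(420,560));print(u.min(),u.max(),v.min(),v.max())
E
```

```text
2.7 [553.90105381 204.82276554 404.47829147] [-2.22182951e+00 -2.22006261e+00  5.80731962e-04] [ 3.54059858e-01  2.96052494e-01 -7.12728000e-02  1.20409955e+00
  4.81815304e-04  1.92565159e+00]
2033
[543.72851827 191.85825129 135.01432175] [573.69415834 206.94561332 177.13397595] ((558.7396850585938, 199.24827575683594), (29.88100242614746, 14.729677200317383), 1.4976201057434082)
265 318 208 249
```

View pics/w1.png

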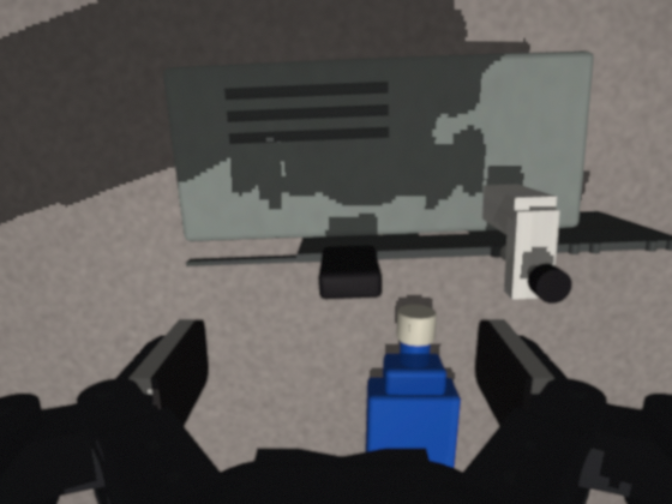

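The wrist view shows the tab at (350,272), between the fingers in x. The bracket at (540,245) is clear of them. The tab measures (558.7, 200), size 30 x 15, and the lamp's yaw is about 1.5°.

Request:
carry_out(
  series=[
    [[0.0046, -0.0045, -0.03], 0.026],
    [[0.0046, -0.0045, -0.06], 0.026],
    [[0.0046, -0.0045, -0.08], 0.026],
    [[0.0046, -0.0045, -0.094], 0.026],
    [[0.0046, -0.0045, -0.094], 0.026],
  ],
)

```text
t: 3.38
ee_pos: [557.7, 201.1, 310.0]
orientation: [-2.19, -2.251, 0.002]
force: [0.1, -0.2, 0.2]
opening: 0.994
gripper_force: 0.0
```

Request:
carry_out(
  series=[
    [[0, 0, 0], 0],
    [[0, 0, 0], 0],
    [[0, 0, 0], 0],
    [[0, 0, 0], 0],
    [[0, 0, 0], 0],
  ],
  fingers=0.02,
)

```text
t: 4.0
ee_pos: [558.6, 200.5, 311.5]
orientation: [-2.192, -2.25, -0.001]
force: [-2.6, -0.1, 6.0]
opening: 0.344
gripper_force: 59.4
```

Request:
carry_out(
  series=[
    [[0, 0, 0], 0],
    [[0, 0, 0], 0],
    [[0, 0, 0], 0],
  ],
)

```text
t: 4.38
ee_pos: [558.6, 200.5, 311.5]
orientation: [-2.192, -2.25, -0.001]
force: [-3.4, 0.2, 5.6]
opening: 0.343
gripper_force: 59.4
```

Request:
carry_out(
  series=[
    [[-0.006, -0.0002, 0], 0],
    [[-0.014, -0.0004, 0], 0],
    [[-0.022, -0.0006, 0], 0],
    [[-0.03, -0.0008, 0], 0],
    [[-0.038, -0.001, 0], 0],
  ],
)

```text
t: 5.0
ee_pos: [522.0, 199.4, 311.7]
orientation: [2.19, 2.247, 0.005]
force: [17.9, -0.7, -9.5]
opening: 0.344
gripper_force: 60.0
```

Request:
carry_out(
  series=[
    [[-0.004, -0.0001, 0], 0],
    [[-0.007, -0.0002, 0], 0],
    [[-0.007, -0.0002, 0], 0],
  ],
)

```text
t: 5.38
ee_pos: [513.2, 198.9, 311.5]
orientation: [2.192, 2.25, -0.0]
force: [-2.2, -2.7, 8.3]
opening: 0.338
gripper_force: 62.1
```

Request:
carry_out(
  series=[
    [[0, 0, 0], 0],
    [[0, 0, 0], 0],
    [[0, 0, 0], 0],
    [[0, 0, 0], 0],
    [[0, 0, 0], 0],
  ],
  fingers=0.08,
)

```text
t: 6.0
ee_pos: [513.6, 199.3, 310.6]
orientation: [-2.192, -2.25, 0.0]
force: [1.3, 0.4, 0.1]
opening: 0.933
gripper_force: 0.0
```

Request:
carry_out(
  series=[
    [[0, 0, 0.03], 0],
    [[0, 0, 0.06], 0],
    [[0, 0, 0.09], 0],
    [[0, 0, 0.09], 0],
    [[0, 0, 0.09], 0],
  ],
)

```text
t: 6.62
ee_pos: [513.5, 199.2, 400.1]
orientation: [-2.192, -2.25, 0.001]
force: [0.2, -0.5, -0.0]
opening: 0.937
gripper_force: 0.0
```

```bash
python3 - <<'E'
from h import *
s=observe();print(s["t"],s["ee_pos"],s["opening"],s["force"])
c=cam("wrist");W=cloud(c)
P=W.reshape(-1,3);Q=P[(P[:,2]>168)&(P[:,2]<185)&(P[:,0]<570)&(P[:,0]>470)&(P[:,1]>170)&(P[:,1]<230)]
print(len(Q),cv2.minAreaRect(Q[:,:2].astype(np.float32)))
E
```

```text
6.625 [513.45270222 199.19328335 400.12100716] 0.937059387634428 [ 0.223538   -0.52409275 -0.04772022]
1397 ((514.0241088867188, 197.35731506347656), (29.860177993774414, 14.724547386169434), 2.026522397994995)
```

Request:
carry_out(
  series=[
    [[-0.005, -0.05, 0], 0],
    [[-0.01, -0.1, 0], 0],
    [[-0.015, -0.15, 0], 0],
    [[-0.02, -0.2, 0], -0.026],
    [[-0.025, -0.25, 0], -0.026],
  ],
)

```text
t: 7.3
ee_pos: [487.8, -52.2, 399.5]
orientation: [-2.22, -2.22, 0.002]
force: [-0.0, 0.1, -0.1]
opening: 0.939
gripper_force: 0.0
```

Request:
carry_out(
  series=[
    [[-0.003, -0.05, 0], 0],
    [[-0.006, -0.1, -0.03], 0],
    [[-0.008, -0.133, -0.06], 0],
    [[-0.008, -0.133, -0.07], 0],
    [[-0.008, -0.133, -0.07], 0],
  ],
)

```text
t: 7.92
ee_pos: [479.9, -183.2, 329.3]
orientation: [-2.219, -2.219, 0.001]
force: [0.3, 0.1, 0.6]
opening: 0.936
gripper_force: 0.0
```

```bash
python3 - <<'E'
from h import *
s=observe();print(s["t"],s["ee_pos"],s["orientation"],s["force"])
c=cam("wrist");save(c,"pics/w2.png",1.2);W=cloud(c);P=W.reshape(-1,3)
m=(P[:,2]>66)&(P[:,2]<95)&(P[:,0]<500)&(P[:,0]>460)&(P[:,1]>-240)&(P[:,1]<-125)
Q=P[m];print(len(Q),Q.min(0),Q.max(0),np.median(Q,0),cv2.minAreaRect(Q[:,:2].astype(np.float32)))
v,u=np.where(m.reshape(420,560));print(u.min(),u.max(),v.min(),v.max())
for y in range(-225,-140,12):
    q=Q[abs(Q[:,1]-y)<6]
    if len(q): print(y,len(q),q.min(0).round(1),q.max(0).round(1),q.mean(0).round(1))
E
```

```text
7.925 [ 479.90777151 -183.23125847  329.31927226] [-2.21940788e+00 -2.21899205e+00  1.42273525e-03] [0.25104891 0.05837959 0.55908014]
3191 [ 477.33444545 -232.43955866   66.09166699] [ 499.99550211 -136.81842926   81.87785772] [ 485.32441565 -180.5437167    78.39636435] ((488.70269775390625, -184.63511657714844), (95.62470245361328, 22.654239654541016), 89.94808197021484)
280 318 141 290
-225 472 [ 477.3 -231.    66.1] [ 500. -219.   81.] [ 488.  -225.7   74.9]
-213 324 [ 478.  -218.9   74.1] [ 489.5 -207.    81.2] [ 483.5 -212.8   78.8]
-201 345 [ 478.  -207.    73.7] [ 490.  -195.1   81.6] [ 483.9 -201.    78.7]
-189 363 [ 478.7 -195.    74.2] [ 490.5 -183.    81.6] [ 484.4 -188.9   78.8]
-177 371 [ 479.3 -183.    74.5] [ 490.9 -171.    81.3] [ 484.8 -176.8   78.8]
-165 390 [ 479.3 -171.    74. ] [ 491.3 -159.    81.9] [ 485.2 -164.9   78.8]
-153 408 [ 479.9 -159.    73.8] [ 491.8 -147.1   81.5] [ 485.6 -153.    78.7]
-141 498 [ 480.5 -147.    67.1] [ 500.  -136.8   80.9] [ 489.2 -142.1   75. ]
```

View pics/w2.png

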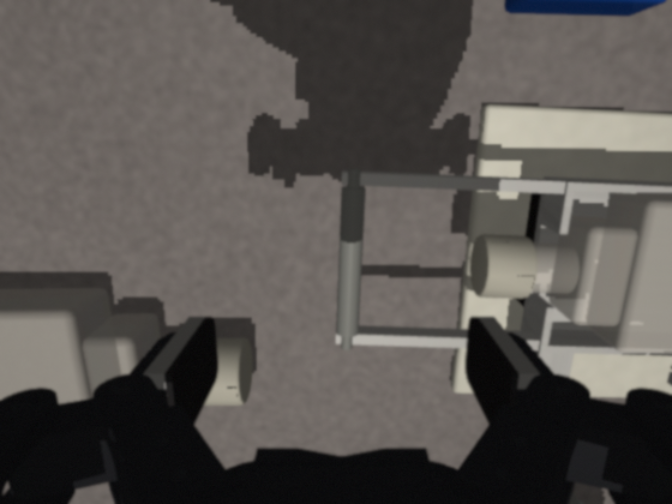

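The wrist view shows the bar from (350,190) to (345,340), centre at world (484.6, -184, 75), with the station yawed about -2°. The cap at (505,265) and the decoy flask at the left are clear of the fingers.

Request:
carry_out(
  series=[
    [[0.0047, -0.001, 0], -0.034],
    [[0.0047, -0.001, -0.03], -0.034],
    [[0.0047, -0.001, -0.06], -0.034],
    [[0.0047, -0.001, -0.09], -0.034],
    [[0.0047, -0.001, -0.098], -0.034],
  ],
  fingers=0.05,
)

```text
t: 8.6
ee_pos: [485.2, -183.9, 231.8]
orientation: [-2.257, -2.183, 0.001]
force: [-0.4, 0.6, 0.9]
opening: 0.582
gripper_force: 0.0
```

Request:
carry_out(
  series=[
    [[0, 0, 0], 0],
    [[0, 0, 0], 0],
    [[0, 0, 0], 0],
    [[0, 0, 0], 0],
    [[0, 0, 0], 0],
  ],
  fingers=0.005,
)

```text
t: 9.22
ee_pos: [484.1, -184.7, 233.6]
orientation: [-2.259, -2.182, 0.004]
force: [-6.7, 0.3, 4.6]
opening: 0.116
gripper_force: 58.5
```

Request:
carry_out(
  series=[
    [[0, 0, 0], 0],
    [[0, 0, 0], 0],
  ],
)

```text
t: 9.48
ee_pos: [484.1, -184.7, 233.6]
orientation: [-2.259, -2.182, 0.003]
force: [-6.7, -0.4, 4.7]
opening: 0.115
gripper_force: 58.5
```

```bash
python3 - <<'E'
from h import *
s=observe();p=s["ee_pos"];print(p,s["opening"],s["force"])
for d in (5,15,22,24,25,26,27,28,30,32,34,36,38,40,42,44,46,48,50,52,54,56):
    a0=np.arctan2(20,250);a=a0+np.radians(d);r=np.hypot(250,20)
    dx=-r*(np.cos(a)-np.cos(a0));dz=r*(np.sin(a)-np.sin(a0))
    print(d,np.round([dx,-dx*.035,dz],1))
E
```

```text
[ 484.08615682 -184.73366783  233.60421682] 0.11516236123639274 [-6.73048665 -0.38847728  4.68094084]
5 [ 2.7 -0.1 21.7]
15 [13.7 -0.5 64. ]
22 [25.7 -0.9 92.2]
24 [ 29.7  -1.  100. ]
25 [ 31.9  -1.1 103.8]
26 [ 34.1  -1.2 107.6]
27 [ 36.3  -1.3 111.3]
28 [ 38.7  -1.4 115. ]
30 [ 43.5  -1.5 122.3]
32 [ 48.6  -1.7 129.4]
34 [ 53.9  -1.9 136.4]
36 [ 59.5  -2.1 143.1]
38 [ 65.3  -2.3 149.7]
40 [ 71.3  -2.5 156. ]
42 [ 77.6  -2.7 162.1]
44 [ 84.1  -2.9 168.1]
46 [ 90.7  -3.2 173.7]
48 [ 97.6  -3.4 179.2]
50 [104.6  -3.7 184.4]
52 [111.8  -3.9 189.3]
54 [119.2  -4.2 194. ]
56 [126.8  -4.4 198.4]
```

Request:
carry_out(
  series=[
    [[0.001, 0, 0.01], 0],
    [[0.0027, -0.0001, 0.0217], 0],
    [[0.006, -0.0002, 0.0365], 0],
    [[0.0096, -0.0004, 0.05], 0],
    [[0.0137, -0.0005, 0.064], 0],
  ],
)

```text
t: 10.1
ee_pos: [497.8, -185.2, 297.6]
orientation: [-2.258, -2.181, 0.004]
force: [-4.9, -1.2, -1.3]
opening: 0.11
gripper_force: 58.9
```

Request:
carry_out(
  series=[
    [[0.0035, -0.0001, 0.0095], 0],
    [[0.0075, -0.0002, 0.0195], 0],
    [[0.012, -0.0004, 0.0282], 0],
    [[0.016, -0.0005, 0.036], 0],
    [[0.016, -0.0005, 0.036], 0],
  ],
)

```text
t: 10.72
ee_pos: [514.0, -185.8, 334.2]
orientation: [-2.259, -2.182, 0.003]
force: [-7.5, -1.3, 1.9]
opening: 0.119
gripper_force: 59.2
```

Request:
carry_out(
  series=[
    [[0.0022, -0.0001, 0.0038], 0],
    [[0.0044, -0.0002, 0.0076], 0],
    [[0.0044, -0.0002, 0.0076], 0],
  ],
)

```text
t: 11.1
ee_pos: [518.3, -186.0, 341.6]
orientation: [-2.259, -2.182, 0.003]
force: [-7.8, -0.4, 2.9]
opening: 0.116
gripper_force: 59.2
```

Request:
carry_out(
  series=[
    [[0.0022, -0.0001, 0.0037], 0],
    [[0.0046, -0.0002, 0.0074], 0],
    [[0.0046, -0.0002, 0.0074], 0],
  ],
)

```text
t: 11.48
ee_pos: [522.9, -186.1, 349.0]
orientation: [-2.259, -2.182, 0.003]
force: [-7.9, 0.6, 2.2]
opening: 0.115
gripper_force: 59.2
```

Request:
carry_out(
  series=[
    [[0.0024, -0.0001, 0.0037], 0],
    [[0.0048, -0.0002, 0.0073], 0],
    [[0.0048, -0.0002, 0.0073], 0],
  ],
)

```text
t: 11.85
ee_pos: [527.8, -186.3, 356.5]
orientation: [-2.259, -2.182, 0.003]
force: [-7.0, 0.1, 2.7]
opening: 0.114
gripper_force: 59.3
```

Request:
carry_out(
  series=[
    [[0.0025, -0.0001, 0.0036], 0],
    [[0.0051, -0.0002, 0.0071], 0],
    [[0.0051, -0.0002, 0.0071], 0],
  ],
)

```text
t: 12.22
ee_pos: [532.9, -186.5, 363.7]
orientation: [-2.259, -2.182, 0.003]
force: [-8.2, 0.1, 3.7]
opening: 0.116
gripper_force: 59.3
```

Request:
carry_out(
  series=[
    [[0.0026, -0.0001, 0.0035], 0],
    [[0.0053, -0.0002, 0.007], 0],
    [[0.0053, -0.0002, 0.007], 0],
  ],
)

```text
t: 12.6
ee_pos: [538.3, -186.7, 370.8]
orientation: [-2.259, -2.183, 0.002]
force: [-7.9, -0.1, 4.3]
opening: 0.114
gripper_force: 59.3
```

Request:
carry_out(
  series=[
    [[0.0028, -0.0001, 0.0034], 0],
    [[0.0056, -0.0002, 0.0067], 0],
    [[0.0056, -0.0002, 0.0067], 0],
  ],
)

```text
t: 12.98
ee_pos: [544.0, -186.9, 377.7]
orientation: [-2.259, -2.183, 0.002]
force: [-6.6, 0.5, 4.9]
opening: 0.113
gripper_force: 59.3
```

Request:
carry_out(
  series=[
    [[0.0029, -0.0001, 0.0033], 0],
    [[0.0058, -0.0002, 0.0066], 0],
    [[0.0058, -0.0002, 0.0066], 0],
  ],
)

```text
t: 13.35
ee_pos: [549.0, -187.1, 382.7]
orientation: [-2.258, -2.181, 0.005]
force: [-9.8, -1.6, -3.2]
opening: 0.117
gripper_force: 58.7
```

Request:
carry_out(
  series=[
    [[0.003, -0.0001, 0.0032], 0],
    [[0.006, -0.0002, 0.0063], 0],
    [[0.006, -0.0002, 0.0063], 0],
  ],
)

```text
t: 13.72
ee_pos: [554.7, -187.3, 388.6]
orientation: [-2.257, -2.18, 0.006]
force: [-9.3, -1.7, -4.0]
opening: 0.117
gripper_force: 58.7
```

Request:
carry_out(
  series=[
    [[0.0015, 0, 0.0014], 0],
    [[0.0015, 0, 0.0014], 0],
    [[0.0015, 0, 0.0014], 0],
    [[0.0015, 0, 0.0014], 0],
    [[0.0015, 0, 0.0014], 0],
  ],
)

```text
t: 14.35
ee_pos: [555.9, -187.4, 389.7]
orientation: [-2.257, -2.18, 0.007]
force: [-9.6, -1.2, -3.1]
opening: 0.116
gripper_force: 58.6
```

```bash
python3 - <<'E'
from h import *
s=observe();print(s["t"],s["ee_pos"],s["force"])
c=cam("scene");b=search_frame("scene","cradle");print(b[:1])
im=c["color"][200:390,170:350,::-1];cv2.imwrite("pics/s2.png",cv2.resize(im,None,fx=3,fy=3,interpolation=cv2.INTER_CUBIC))
E
```

```text
14.35 [ 555.86441356 -187.37458748  389.70510662] [-9.58493267 -1.20692967 -3.10647824]
[{'box': [200.6, 211.4, 288.0, 334.5], 'score': 0.75}]
```

View pics/s2.png

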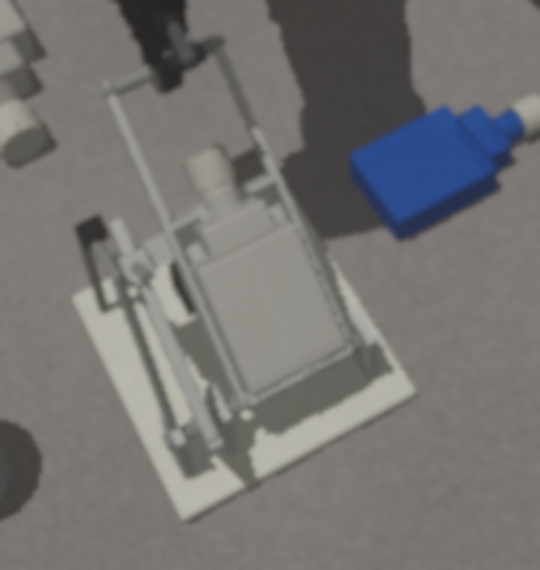

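The scene crop shows the bar at (165,65) still pinched, the cradle raised and the flask seated. Next I check that the bar hasn't slipped in the fingers.

```bash
python3 - <<'E'
from h import *
s=observe();p=s["ee_pos"]
c=cam("wrist");P=cloud(c).reshape(-1,3)
m=(abs(P[:,0]-p[0]-0.5)<14)&(abs(P[:,2]-(p[2]-157))<20)&(abs(P[:,1]+187)<42)
Q=P[m];print(len(Q))
for y in range(-225,-145,8):
    q=Q[abs(Q[:,1]-y)<4]
    if len(q)>5: print(y,len(q),q.min(0).round(1),q.max(0).round(1),q.mean(0).round(1))
print(s["t"],p)
E
```

```text
9024
-225 383 [ 545.2 -229.   214.3] [ 564.1 -221.   236.9] [ 555.  -225.2  228.1]
-217 543 [ 548.5 -221.   229.9] [ 560.6 -213.   236.8] [ 554.6 -217.   234.6]
-209 512 [ 549.4 -213.   230.5] [ 560.6 -205.   237.4] [ 555.1 -209.1  234.9]
-201 594 [ 548.8 -205.   232.4] [ 562.2 -197.   252.7] [ 555.4 -200.7  237. ]
-193 760 [ 549.2 -197.   232.3] [ 562.4 -189.   252.7] [ 555.7 -193.   239.4]
-185 1015 [ 542.4 -189.   221.4] [ 570.4 -181.   252.7] [ 557.2 -184.3  238.4]
-177 2270 [ 542.4 -181.   218.4] [ 567.7 -173.   252.7] [ 556.  -177.6  238.4]
-169 712 [ 550.3 -173.   230. ] [ 562.4 -165.   237.4] [ 556.3 -168.9  234.7]
-161 760 [ 550.7 -165.   229.8] [ 562.6 -157.   237.5] [ 556.7 -160.9  234.7]
-153 774 [ 551.1 -157.   230.3] [ 562.7 -149.   237.4] [ 557.  -152.9  234.7]
14.45 [ 555.86507332 -187.37496789  389.69815456]
```

Request:
carry_out(
  series=[
    [[0, 0, 0], 0],
    [[0, 0, 0], 0],
    [[0, 0, 0], 0],
    [[0, 0, 0], 0],
    [[0, 0, 0], 0],
  ],
)

```text
t: 15.12
ee_pos: [555.9, -187.4, 389.7]
orientation: [-2.257, -2.18, 0.007]
force: [-10.4, -1.8, -3.8]
opening: 0.116
gripper_force: 58.6
```

Request:
carry_out(
  series=[
    [[0, 0, 0], 0],
    [[0, 0, 0], 0],
    [[0, 0, 0], 0],
    [[0, 0, 0], 0],
    [[0, 0, 0], 0],
  ],
)

```text
t: 15.75
ee_pos: [555.9, -187.4, 389.7]
orientation: [-2.257, -2.18, 0.007]
force: [-8.4, -0.8, -3.4]
opening: 0.115
gripper_force: 58.6
```

Request:
carry_out(
  series=[
    [[0, 0, 0], 0],
    [[0, 0, 0], 0],
    [[0, 0, 0], 0],
    [[0, 0, 0], 0],
    [[0, 0, 0], 0],
  ],
)

```text
t: 16.38
ee_pos: [555.9, -187.4, 389.7]
orientation: [-2.257, -2.18, 0.007]
force: [-9.8, -1.2, -3.2]
opening: 0.115
gripper_force: 58.6
```

Request:
carry_out(
  series=[
    [[0, 0, 0], 0],
    [[0, 0, 0], 0],
    [[0, 0, 0], 0],
    [[0, 0, 0], 0],
    [[0, 0, 0], 0],
  ],
)

```text
t: 17.0
ee_pos: [555.9, -187.4, 389.7]
orientation: [-2.257, -2.18, 0.007]
force: [-9.4, -1.6, -3.0]
opening: 0.113
gripper_force: 58.6
```

```bash
python3 - <<'E'
import numpy as np
a0=np.arctan2(20,250);r=np.hypot(250,20)
f=lambda d:np.array([-r*(np.cos(a0+np.radians(d))-np.cos(a0)),r*(np.sin(a0+np.radians(d))-np.sin(a0))])
for s,e in((40,30),(30,20),(20,10),(10,0)):
    print(s,[(f(s+(e-s)*i/5)-f(s)).round(1).tolist() for i in range(1,6)])
E
```

```text
40 [[-6.0, -6.3], [-11.8, -12.9], [-17.4, -19.6], [-22.8, -26.6], [-27.9, -33.7]]
30 [[-4.8, -7.3], [-9.4, -14.8], [-13.7, -22.4], [-17.8, -30.1], [-21.6, -38.0]]
20 [[-3.5, -8.0], [-6.7, -16.2], [-9.7, -24.4], [-12.3, -32.8], [-14.6, -41.2]]
10 [[-2.1, -8.5], [-3.8, -17.1], [-5.3, -25.7], [-6.4, -34.4], [-7.3, -43.1]]
```

Request:
carry_out(
  series=[
    [[-0.006, 0.0002, -0.0065], 0],
    [[-0.012, 0.0004, -0.013], 0],
    [[-0.018, 0.0006, -0.02], 0],
    [[-0.0235, 0.0008, -0.027], 0],
    [[-0.0287, 0.001, -0.0345], 0],
  ],
)

```text
t: 17.62
ee_pos: [528.0, -186.3, 356.8]
orientation: [-2.259, -2.182, 0.003]
force: [-8.1, -1.1, 3.8]
opening: 0.117
gripper_force: 59.3
```

Request:
carry_out(
  series=[
    [[-0.0048, 0.0002, -0.0073], 0],
    [[-0.0094, 0.0003, -0.0148], 0],
    [[-0.0137, 0.0005, -0.0224], 0],
    [[-0.0178, 0.0006, -0.0301], 0],
    [[-0.0216, 0.0008, -0.038], 0],
  ],
)

```text
t: 18.25
ee_pos: [506.2, -185.5, 318.1]
orientation: [-2.258, -2.181, 0.004]
force: [-8.8, -1.1, 1.3]
opening: 0.119
gripper_force: 59.1
```

Request:
carry_out(
  series=[
    [[-0.0035, 0.0001, -0.008], 0],
    [[-0.0067, 0.0002, -0.0162], 0],
    [[-0.0097, 0.0003, -0.0244], 0],
    [[-0.0123, 0.0004, -0.0328], 0],
    [[-0.0146, 0.0005, -0.0412], 0],
  ],
)

```text
t: 18.88
ee_pos: [491.5, -185.0, 276.5]
orientation: [-2.258, -2.181, 0.005]
force: [-6.9, -1.7, -0.5]
opening: 0.113
gripper_force: 59.0
```

Request:
carry_out(
  series=[
    [[-0.0021, 0.0001, -0.0085], 0],
    [[-0.0038, 0.0001, -0.0171], 0],
    [[-0.0053, 0.0002, -0.0257], 0],
    [[-0.0064, 0.0002, -0.0344], 0],
    [[-0.0072, 0.0003, -0.0415], 0],
  ],
)

```text
t: 19.5
ee_pos: [484.4, -184.7, 234.7]
orientation: [-2.258, -2.181, 0.005]
force: [-6.7, -0.9, -3.0]
opening: 0.118
gripper_force: 58.9
```

Request:
carry_out(
  series=[
    [[0, 0, 0], 0],
    [[0, 0, 0], 0],
  ],
)

```text
t: 19.75
ee_pos: [484.5, -184.7, 234.9]
orientation: [-2.258, -2.181, 0.005]
force: [-7.5, -1.6, -3.0]
opening: 0.113
gripper_force: 58.9
```

1.3 mm remains (about 0.005 rad). I lower that last bit, then release.

Request:
carry_out(
  series=[
    [[-0.0002, 0, -0.001], 0],
    [[-0.0003, 0, -0.002], 0],
    [[-0.0003, 0, -0.002], 0],
    [[-0.0003, 0, -0.002], 0],
    [[-0.0003, 0, -0.002], 0],
  ],
)

```text
t: 20.38
ee_pos: [484.3, -184.7, 233.6]
orientation: [-2.258, -2.181, 0.004]
force: [-8.4, -0.1, 3.9]
opening: 0.11
gripper_force: 59.5
```

Request:
carry_out(
  series=[
    [[0, 0, 0], 0],
    [[0, 0, 0], 0],
    [[0, 0, 0], 0],
    [[0, 0, 0], 0],
    [[0, 0, 0], 0],
  ],
  fingers=0.05,
)

```text
t: 21.0
ee_pos: [485.8, -184.7, 232.9]
orientation: [2.259, 2.183, 0.0]
force: [0.7, -0.3, -0.7]
opening: 0.587
gripper_force: 0.0
```

Request:
carry_out(
  series=[
    [[0, 0, 0.02], 0],
    [[0, 0, 0.05], 0],
    [[0, 0, 0.08], 0],
    [[0, 0, 0.1], 0],
    [[0, 0, 0.1], 0],
  ],
)

```text
t: 21.62
ee_pos: [486.4, -185.0, 334.3]
orientation: [2.257, 2.181, 0.002]
force: [0.5, -0.3, -0.3]
opening: 0.589
gripper_force: 0.0
```

Request:
carry_out(
  series=[
    [[0, 0, 0.03], 0],
    [[0, 0, 0.06], 0],
    [[0, 0, 0.06], 0],
    [[0, 0, 0.06], 0],
  ],
)

```text
t: 22.12
ee_pos: [485.4, -184.6, 391.4]
orientation: [-2.258, -2.182, 0.001]
force: [0.7, 0.1, -0.3]
opening: 0.586
gripper_force: 0.0
```

```bash
python3 - <<'E'
from h import *
s=observe();print(s["t"],s["ee_pos"],s["force"],s["opening"])
c=cam("wrist");P=cloud(c).reshape(-1,3)
Q=P[(P[:,2]>66)&(P[:,2]<110)&(abs(P[:,0]-484)<14)&(abs(P[:,1]+184)<35)];print(len(Q),Q.mean(0))
T=cloud(cam("top"));Q=T[130:230,170:225].reshape(-1,3);Q=Q[(Q[:,2]>140)&(Q[:,0]<610)];print(Q.min(0),Q.max(0))
c=cam("scene");cv2.imwrite("pics/s3.png",cv2.resize(c["color"][130:400,110:490,::-1],None,fx=2,fy=2))
E
```

```text
22.125 [ 485.36699228 -184.59037353  391.40619824] [ 0.70496096  0.07773888 -0.3476576 ] 0.5855899096266461
1336 [ 484.90027142 -183.19154978   78.81055943]
[497.81957496 191.17030236 142.62011587] [527.24596751 205.52078504 183.52502472]
```

View pics/s3.png

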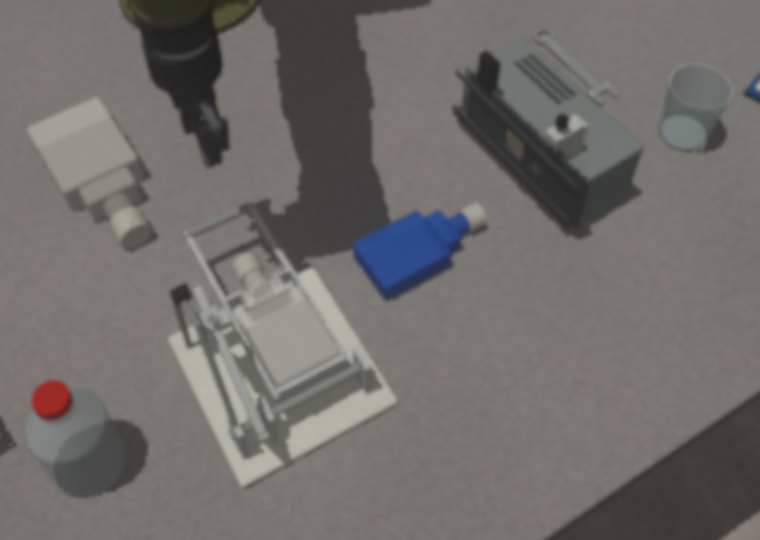

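The picture shows the cradle level at (270,320) with the flask seated. The shutter's window is over the port at (514,145), and the arm is clear of everything.

```bash
python3 -c "
from bench import workorder;print(workorder.job_done())"
```

```text
the job is handed in; nothing more can be done
None
```

The job is handed in, with no verdict shown: the shutter moved 45 mm and clicked into its next stop, the cradle was held about 2.5 s with the button an estimated 5–9 mm in, and it was then lowered level with the flask seated and the arm clear.

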